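# Close the incense jar with the lid that fits

## Task

The blue incense jar on the stall counter stands open, and three look-alike brass lids lie about it. Find the one lid that fits its rim, put it on and press it down until it snaps fully home and sits level. Leave the other two lids off the jar, standing upright, open side down, on the counter (a lid tried in error goes back there), and let go of everything.

Things in the scene. Friction and masses are not known exactly. Their poses are not given: they have to be found in the camera images.
- jar_rim (a point): Centre of the mouth of the fixed blue jar, at its rim, 104 mm above the counter; z up. Neck: slippery cone, 48 mm diameter at the rim, 68 at 22 mm below. Four sprung steel balls 12 below the rim stand out to 79 mm across and yield to a 75 mm bore at 2-5 N push. The fitting lid, any yaw, rests 14 mm high till pressed past them; home, its knob point is 30 mm above this point.
- lid_a_knob (a point): Loose brass lid, an inverted cup 68 mm outside, 62 mm free bore, 26 mm high (22 deep inside), open side down on the counter; upright dark wooden knob on top, 24 mm diameter, 42 tall. Origin: grasp point on the knob's axis (z up), 52 mm above the lid's lower edge, 26 above its top plate, 16 below the knob's tip. 0.05-0.10 kg. 
- lid_b_knob (a point): Loose brass lid, an inverted cup 88 mm outside, 75 mm free bore, 26 mm high (22 deep inside), open side down on the counter; upright dark wooden knob on top, 24 mm diameter, 42 tall. Origin: grasp point on the knob's axis (z up), 52 mm above the lid's lower edge, 26 above its top plate, 16 below the knob's tip. 0.05-0.10 kg. Bore is 81 mm above a 4 mm high bead at the lower edge.
- lid_c_knob (a point): Loose brass lid, an inverted cup 106 mm outside, 98 mm free bore, 26 mm high (22 deep inside), open side down on the counter; upright dark wooden knob on top, 24 mm diameter, 42 tall. Origin: grasp point on the knob's axis (z up), 52 mm above the lid's lower edge, 26 above its top plate, 16 below the knob's tip. 0.05-0.10 kg. 

How it is judged:
By the outcome, as a careful person would: the job done as asked, in the order asked, and still so for the second after the job is handed in, with the robot touching nothing.
It also fails if it takes over 35 s, if anything falls off the work surface, if the arm or the gripper's body presses on something with over 40 N, if the wrist force passes 120 N, or if a joint passes its speed limit or range.

## Robot

A 6-joint arm with a two-finger parallel gripper is mounted at the origin on the work surface. World frame = base frame: x ahead of the robot, y to its left, z up, the work surface at z = 0. Lengths are in m, angles in rad, forces in N, time in s.
With the tool pointing down it reaches from about 0.35 to 0.975 m from the base axis. Payload 4.9 kg.
Tool frame: the origin (TCP) lies at the very end of the fingers, on their centre line; the grasp point (between the pads) lies 19 mm behind it; z points along the fingers, x is the direction in which the jaws open and shut, and the axes are right-handed (so a half turn about z gives the same grasp; the last joint's range is limited). The gripper opens to 85 mm and grips with 20 to 120 N. Pads are 22 mm wide; open, the fingers measure 114 mm over their backs; the gripper's body (76 mm by 85 mm) begins 54 mm behind the grasp point. The pads swing forward as they close: fully open they stand 13 mm farther back than shut.
Start: joints at [-1.46, 0.053, 1.613, -0, 1.476, -0.119], TCP at [0.142, -0.609, 0.192] pointing down, gripper open.
Joint ranges: [-3.01, 3.01], [-1.01, 2.22], [0.06, 2.58], [-1.02, 4.17], [0.09, 2.62], [-3.14, 3.14]. Speed limits (rad/s): [2.57, 2.57, 3.14, 3.14, 3.14, 3.14].

## Interface

Orientations are given as a rotation vector (axis times angle).
In Python, from station import ctrl, get_image, calibration, job gives the robot as it stands.
- The arm moves only by the tool jog_arm, never from a script. Its argument "deltas" is a list of rows, each a list of 3 entries, a list of its own where there are three numbers: the turn, a rotation vector about the tool's x, y, z in degrees, then the shift along the tool's x, y, z in m, then the finger opening in m, from 0 to 0.0854. In form: [[[ax, ay, az], [tx, ty, tz], gripper], ...]. A call has 1 to 12 rows; each row is the pose to reach, as a shift and turn from the pose commanded when the call began, along the tool's axes at that moment; what a row does not reach only later rows make up. A row lasts 1/12 s, in which the tool goes at most 41.7 mm and 7.16 degrees, less where a joint would pass 70% of its speed; a pose out of reach is approached as far as the arm can. A call with a gripper value outside its range is refused whole. The fingers move at their own pace and stop on an object; "squeeze" is the grip in N (left out, the last holds). Time passes only in rows, so rows that repeat a pose let the fingers close. It gives the time, the measured TCP pose, the force and the opening at its end, in the units of the state.
- ctrl.get_obs(): the state, without advancing time (a new reading comes with each control period).
- get_image(name): name is "scene" or "top" or "wrist"; returns the picture (480x640x3 uint8, red, green, blue); there is no depth.
- calibration(name): a dict with "mtx" (3x3 intrinsics, pixels), "origin" and "rotation" of the camera in the world; the wrist camera has in their place "tool_from_camera" (4x4, takes a point from camera to tool coordinates, whose origin is the TCP and whose axes are the tool frame's). Camera axes: x right, y up, looking along -z (the intrinsics and any distortion apply to the point x, -y, -z); pixel columns grow to the right and rows downward; lengths in m; the calibration is good to about 2 mm. The wrist camera is an equidistant fisheye: a pixel r from the principal point sees the ray r / f radians off the axis. A picture is of the moment at which its call begins: read the wrist's pose just before it. calibration takes no time and is no camera call.
- job.finish_job(): hands the job in, once; it reports no verdict.
The state is a dict: "t": time; "q": joint angles; "dq": joint speeds; "effort": joint torques, N m; "tool_pos": TCP position; "tool_rot": TCP orientation; "contact_force": force on the tool from outside, world axes, zero at the start; "wrist_torque": the same for the moment, N m; "opening": finger opening in m.
Only numpy, scipy, OpenCV 4.12 (cv2) and the standard library are available. Lean on these libraries where they do the work, as an engineer would, in place of code of your own. Each camera call takes 0.05 s, during which the arm holds its last target.

## Working session

There is one attempt and no reset: what is moved stays moved. The work goes in short steps, Python scripts to look and compute and a tool call to move; the robot and the scene stay as the last step left them, time stands still between calls to the robot, and variables do not carry over. Pictures are saved under pics/ and viewed, and the job is handed in when it is done.

Besides the shell and the picture viewer there is one more tool, called after "Call:" as name(argument=value, ...) on one line, values as JSON. jog_arm: Moves the arm, as the interface text tells. Its arguments: {"type":"object","properties":{"deltas":{"type":"array","items":{"type":"array"}},"squeeze":{"type":"number"}},"required":["deltas"]}

```bash
mkdir -p pics; ls; python3 - <<'E'
from station import ctrl,get_image,calibration,job
import cv2
o=ctrl.get_obs();print(o)
for n in("scene","top","wrist"):
    c=calibration(n);print(n,c)
    cv2.imwrite(f"pics/{n}0.png",cv2.cvtColor(get_image(n),cv2.COLOR_RGB2BGR))
E
```

```text
pics
{'t': 0.0, 'q': array([-1.46000319e+00,  5.33294455e-02,  1.61427370e+00,  2.00455228e-05,
        1.47605593e+00, -1.19025200e-01]), 'dq': array([-9.69102541e-04,  2.24935260e-04,  3.43230802e-06,  8.92307876e-04,
        6.04212347e-04,  1.55131829e-04]), 'effort': array([ 7.23833764e-04, -3.93682694e+01, -3.70170772e+01, -5.08191386e-05,
        6.98800446e-03, -5.40031678e-06]), 'tool_pos': array([ 0.14228768, -0.60785903,  0.19069225]), 'tool_rot': array([-2.46033104e+00,  1.95117036e+00,  2.26243119e-03]), 'contact_force': array([0.48733064, 0.53082542, 0.25265374]), 'wrist_torque': array([ 0.00938707, -0.0171639 , -0.01014946]), 'opening': 0.0855621320995189}
scene {'mtx': array([[618.38461171,   0.        , 315.26290307],
       [  0.        , 618.38461171, 237.65994626],
       [  0.        ,   0.        ,   1.        ]]), 'origin': array([ 1.02534467, -0.32721292,  1.03237571]), 'rotation': array([0.52934825, 0.28416925, 0.96270734])}
top {'mtx': array([[594.29296873,   0.        , 337.72155643],
       [  0.        , 594.29296873, 242.60673164],
       [  0.        ,   0.        ,   1.        ]]), 'origin': array([ 0.39199342, -0.02003091,  1.11074166]), 'rotation': array([ 0.10499066, -0.08042743, -1.54842847])}
wrist {'mtx': array([[371.64829954,   0.        , 313.99784013],
       [  0.        , 371.64829954, 235.565277  ],
       [  0.        ,   0.        ,   1.        ]]), 'tool_from_camera': array([[ 9.99999982e-01, -1.11882201e-04,  1.50448857e-04,
         2.99273820e-04],
       [-6.54528733e-05, -9.60273028e-01, -2.79062192e-01,
        -7.00860878e-02],
       [ 1.75694071e-04,  2.79062177e-01, -9.60273019e-01,
        -1.82926075e-01],
       [ 0.00000000e+00,  0.00000000e+00,  0.00000000e+00,
         1.00000000e+00]])}
```

View pics/scene0.png

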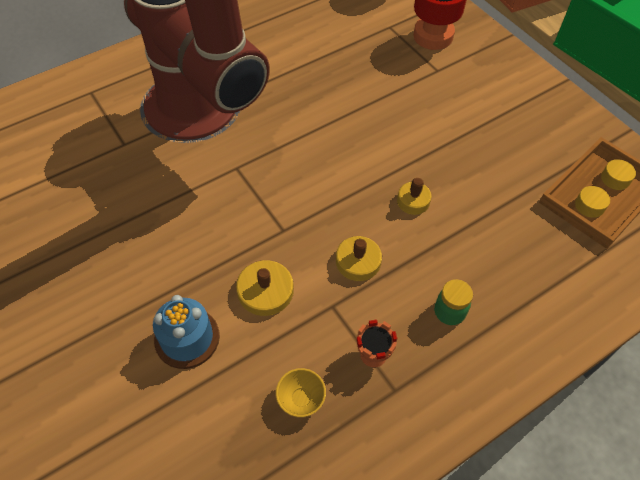

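View pics/top0.png

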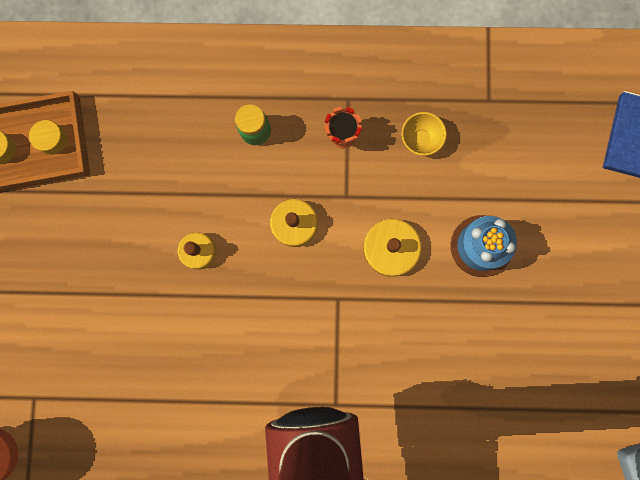

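View pics/wrist0.png

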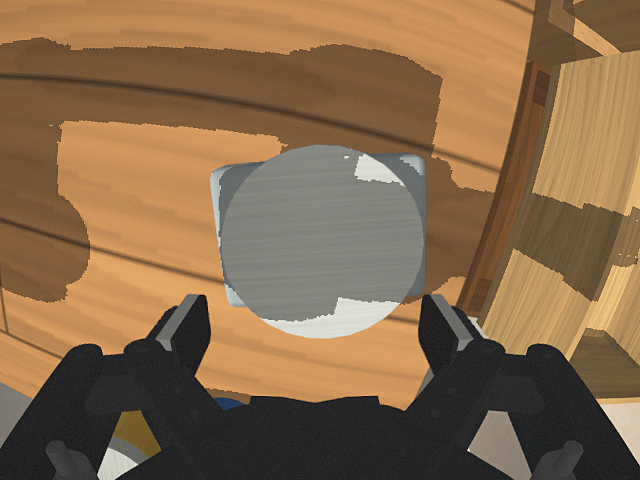

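Top view: the lids are at about (196,250) small, (293,222) middle and (392,247) large, with the jar at (487,243). The widths match A, B and C in that order. The wrist camera sees only the area under the gripper, where there's a grey round object. Next I'll zoom in to measure.

```bash
python3 - <<'E'
import cv2,numpy as np
t=cv2.imread("pics/top0.png");s=cv2.imread("pics/scene0.png")
f=lambda im,x,y:cv2.resize(im[y-45:y+45,x-50:x+50],(400,360),interpolation=cv2.INTER_NEAREST)
cv2.imwrite("pics/z1.png",np.vstack([np.hstack([f(t,293,222),f(t,487,243)])[:300],np.hstack([f(s,358,258),f(s,183,330)])[:300]]))
E
cat > h.py <<'E'
import numpy as np,cv2
from scipy.spatial.transform import Rotation as R
from station import ctrl,get_image,calibration,job
def ray(n,u,v):
    c=calibration(n);K=c["mtx"];M=R.from_rotvec(c["rotation"]).as_matrix()
    d=np.array([(u-K[0,2])/K[0,0],-(v-K[1,2])/K[1,1],-1.]);return c["origin"],M@d
def plane(n,u,v,z):
    o,d=ray(n,u,v);return o+d*(z-o[2])/d[2]
def tri(p,q):
    (o1,d1),(o2,d2)=ray("top",*p),ray("scene",*q)
    A=np.array([d1,-d2]).T;x=np.linalg.lstsq(A,o2-o1,rcond=None)[0]
    a,b=o1+d1*x[0],o2+d2*x[1];return (a+b)/2,np.linalg.norm(a-b)
def proj(n,P):
    c=calibration(n);K=c["mtx"];M=R.from_rotvec(c["rotation"]).as_matrix()
    p=M.T@(np.array(P)-c["origin"]);return K[0,2]+K[0,0]*p[0]/-p[2],K[1,2]-K[1,1]*p[1]/-p[2]
E
python3 - <<'E'
from h import *
for n in("top","scene"):
    im=cv2.imread(f"pics/{n}0.png");h=cv2.cvtColor(im,cv2.COLOR_BGR2HSV)
    print(n)
    for nm,lo,hi in(("yel",(24,150,100),(34,255,255)),("blue",(95,80,60),(115,255,255)),("brown",(0,50,20),(14,255,100)),("white",(0,0,120),(180,40,255))):
        m=cv2.inRange(h,lo,hi)
        k,l,st,ce=cv2.connectedComponentsWithStats(m)
        for i in range(1,k):
            if 60<st[i,4]<5000: print(nm,st[i],ce[i].round(1))
E
```

```text
top
blue [ 604   92   36   85 2253] [625.1 137. ]
blue [ 457  216   59   54 1753] [483.9 244.2]
brown [   0   92  103  101 1233] [ 71.2 149.7]
brown [  0  96  70  18 371] [ 34.4 104.4]
brown [328 111  29  29 342] [341.4 124.9]
brown [346 117  51  34 554] [374.9 134.3]
brown [440 117  18  37 171] [449.3 134.7]
brown [  9 134  20   9  75] [ 18.5 137.7]
brown [  8 143  23  20 190] [ 20.6 153.4]
brown [ 58 144  18  10  85] [ 68.  149.6]
brown [188 242  12  14  74] [194.6 249.2]
brown [464 261  61  16 210] [492.5 270. ]
brown [ 493  380  147   47 2022] [582.9 405. ]
brown [470 382  23  10  71] [478.9 387.2]
brown [394 404 100  15 423] [450.1 408.3]
brown [ 280  413   85   67 3724] [325.2 454.1]
brown [   0  417   97   63 2252] [ 43.5 457. ]
brown [406 460  93  20 873] [451.5 470.5]
white [494 219  11   9  64] [499.6 222.7]
white [472 228  10  11  81] [476.1 232.6]
white [481 252  11  10  84] [485.7 256.2]
white [617 452  22  28 379] [628.1 466.2]
scene
blue [ 153  298   59   63 2167] [184.1 332.5]
brown [ 414    0   51   35 1151] [437.2  15.1]
brown [500   0  50  13 332] [521.3   3.8]
brown [413  29  36  22 316] [428.4  42.6]
brown [592 142  48  28 239] [611.4 153.8]
brown [411 179  12  18 147] [415.6 187.9]
brown [540 196  41  34 250] [560.1 211.4]
brown [578 219  32  30 208] [594.1 234.1]
brown [354 240  12  18 142] [358.8 249.2]
brown [258 270  12  18 146] [263.3 279. ]
brown [151 315  68  55 749] [189.5 351.6]
brown [362 323  34  31 129] [380.9 332.9]
brown [359 352  29  16 186] [370.1 359.1]
white [192 308   9   9  67] [196.1 311.7]
white [174 327  11   8  67] [179.4 330.8]
```

View pics/z1.png

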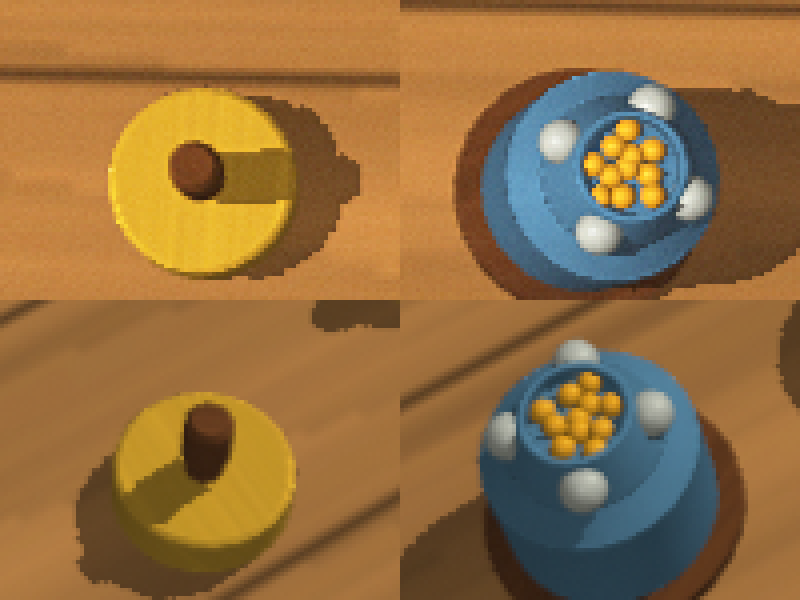

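Zoom: in the top view, B's knob tip is at about (291.2,218.5) and its plate centre at (293.8,222.5). The jar mouth is at (495.8,239.5). In the scene view, the tip is at (360,241.8) and the mouth at (176.3,312.8).

```bash
python3 - <<'E'
from h import *
print("tip",tri((291.2,218.5),(360,241.8)), plane("top",291.2,218.5,.068),plane("scene",360,241.8,.068))
# plate centre scene: ellipse x113..295,y393..549 ->
print("plate",plane("top",293.8,222.5,.026),plane("scene",308+204/4,213+(470-300)/4,.026))
print("rim",tri((495.8,239.5),(176.3,312.8)),plane("top",495.8,239.5,.104),plane("scene",176.3,312.8,.104))
for nm,p in(("A",(196,250)),("C",(392,247))):print(nm,plane("top",*p,.026))
o=ctrl.get_obs();M=R.from_rotvec(o["tool_rot"]).as_matrix();print(M.round(3),o["tool_pos"])
E
```

```text
tip (array([0.55653019, 0.08063332, 0.07281774]), np.float64(0.00039013002781557746)) [0.55738621 0.08127624 0.068     ] [0.55410389 0.08249525 0.068     ]
plate [0.55666237 0.0803193  0.026     ] [0.55782075 0.08071407 0.026     ]
rim (array([ 0.52160755, -0.26998178,  0.10924015]), np.float64(0.000762672741803766)) [ 0.52213549 -0.2716487   0.104     ] [ 0.51894241 -0.26931801  0.104     ]
A [0.50203531 0.25911482 0.026     ]
C [ 0.51466587 -0.10135246  0.026     ]
[[ 0.228 -0.974 -0.   ]
 [-0.974 -0.228  0.002]
 [-0.002 -0.    -1.   ]] [ 0.14228326 -0.60802629  0.19093735]
```

Call:
jog_arm(deltas=[[[0, 0, 0], [-0.577, -0.56, 0.06], 0.06], [[0, 0, 0], [-0.577, -0.56, 0.06], 0.06], [[0, 0, 0], [-0.577, -0.56, 0.06], 0.06], [[0, 0, 0], [-0.577, -0.56, 0.06], 0.06], [[0, 0, 0], [-0.577, -0.56, 0.06], 0.06], [[0, 0, 0], [-0.577, -0.56, 0.06], 0.06], [[0, 0, 0], [-0.577, -0.56, 0.06], 0.06], [[0, 0, 0], [-0.577, -0.56, 0.06], 0.06], [[0, 0, 0], [-0.577, -0.56, 0.06], 0.06], [[0, 0, 0], [-0.577, -0.56, 0.06], 0.06], [[0, 0, 0], [-0.577, -0.56, 0.06], 0.06], [[0, 0, 0], [-0.577, -0.56, 0.06], 0.06]], squeeze=80)

```text
t: 1.15
tool_pos: [0.3995, -0.1791, 0.1545]
tool_rot: [-2.461, 1.953, -0.001]
contact_force: [1.0, -0.1, 0.6]
opening: 0.0603
```

```bash
cat > d.py <<'E'
from h import *
import sys
o=ctrl.get_obs();M=R.from_rotvec(o["tool_rot"]).as_matrix()
print(o["t"],o["tool_pos"].round(4),M.round(3).tolist(),o["opening"],o["contact_force"].round(2),o["q"].round(2))
if len(sys.argv)>3:print("delta",(M.T@(np.array(sys.argv[1:4],float)-o["tool_pos"])).round(4))
E
python3 d.py .5565 .081 .12
```

```text
1.15 [ 0.3995 -0.1791  0.1545] [[0.227, -0.974, 0.0], [-0.974, -0.227, -0.0], [0.0, -0.0, -1.0]] 0.060253952676673744 [ 1.03 -0.15  0.56] [-0.59 -0.4   2.07 -0.    1.47  0.75]
delta [-0.2176 -0.2121  0.0345]
```

Call:
jog_arm(deltas=[[[0, 0, 0], [-0.2, -0.195, 0.032], 0.06], [[0, 0, 0], [-0.2, -0.195, 0.032], 0.06], [[0, 0, 0], [-0.2, -0.195, 0.032], 0.06], [[0, 0, 0], [-0.2, -0.195, 0.032], 0.06], [[0, 0, 0], [-0.2, -0.195, 0.032], 0.06], [[0, 0, 0], [-0.2, -0.195, 0.032], 0.06], [[0, 0, 0], [-0.2, -0.195, 0.032], 0.06], [[0, 0, 0], [-0.2, -0.195, 0.032], 0.06], [[0, 0, 0], [-0.2, -0.195, 0.032], 0.06], [[0, 0, 0], [-0.2, -0.195, 0.032], 0.06], [[0, 0, 0], [-0.2, -0.195, 0.032], 0.06]])

```text
t: 2.07
tool_pos: [0.5429, 0.0571, 0.1227]
tool_rot: [2.46, -1.953, 0.0]
contact_force: [0.3, -0.1, 0.2]
opening: 0.0601
```

```bash
python3 d.py .5565 .081 .12; python3 - <<'E'
from h import *
cv2.imwrite("pics/w1.png",cv2.cvtColor(get_image("wrist"),cv2.COLOR_RGB2BGR))
E
```

```text
2.0667 [0.5429 0.0571 0.1227] [[0.227, -0.974, -0.0], [-0.974, -0.227, -0.0], [0.0, 0.0, -1.0]] 0.060104624740023906 [ 0.29 -0.12  0.2 ] [-0.03 -0.08  1.87 -0.    1.36  1.31]
delta [-0.0202 -0.0187  0.0027]
```

View pics/w1.png

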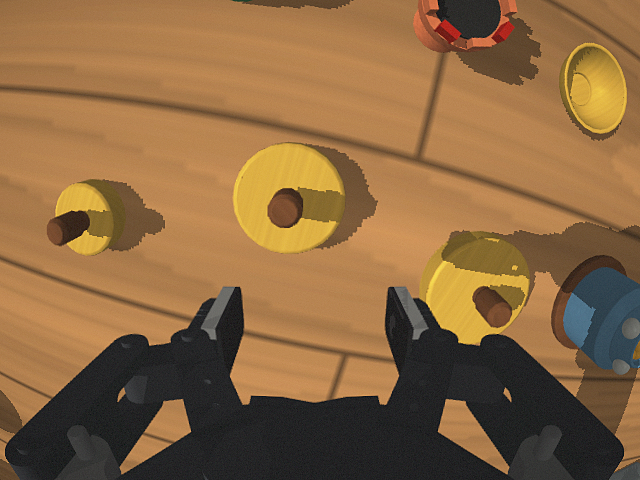

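The wrist view shows B's knob tip at about (286,209) and its plate centre at about (289,197).

```bash
cat >> h.py <<'E'
def wplane(u,v,z,o):
    c=calibration("wrist");K=c["mtx"];x,y=u-K[0,2],v-K[1,2];r=np.hypot(x,y);th=r/K[0,0]
    d=np.array([x/r*np.sin(th),-y/r*np.sin(th),-np.cos(th)]);T=c["tool_from_camera"];M=R.from_rotvec(o["tool_rot"]).as_matrix()
    o0=M@T[:3,3]+o["tool_pos"];d=M@T[:3,:3]@d;return o0+d*(z-o0[2])/d[2]
E
python3 - <<'E'
from h import *
o=ctrl.get_obs()
print(wplane(286,209,.068,o),wplane(289,197,.026,o))
E
python3 d.py .557 .081 .05
```

```text
[0.55748853 0.07889555 0.068     ] [0.55769501 0.07973997 0.026     ]
2.1167 [0.543  0.057  0.1228] [[0.226, -0.974, 0.0], [-0.974, -0.226, -0.0], [0.0, -0.0, -1.0]] 0.06003860121441015 [-0.39  0.73 -0.85] [-0.03 -0.08  1.87 -0.    1.36  1.31]
delta [-0.0202 -0.0191  0.0728]
```

Call:
jog_arm(deltas=[[[0, 0, 0], [-0.019, -0.019, 0.01], 0.06], [[0, 0, 0], [-0.019, -0.019, 0.035], 0.06], [[0, 0, 0], [-0.019, -0.019, 0.065], 0.06], [[0, 0, 0], [-0.019, -0.019, 0.087], 0.06], [[0, 0, 0], [-0.019, -0.019, 0.087], 0.06], [[0, 0, 0], [-0.019, -0.019, 0.087], 0.06], [[0, 0, 0], [-0.019, -0.019, 0.087], 0.01], [[0, 0, 0], [-0.019, -0.019, 0.087], 0.01], [[0, 0, 0], [-0.019, -0.019, 0.087], 0.01], [[0, 0, 0], [-0.019, -0.019, 0.087], 0.01], [[0, 0, 0], [-0.019, -0.019, 0.087], 0.01], [[0, 0, 0], [-0.019, -0.019, 0.087], 0.01]], squeeze=80)

```text
t: 3.12
tool_pos: [0.5578, 0.081, 0.0363]
tool_rot: [-2.461, 1.952, -0.001]
contact_force: [1.0, 0.9, -0.4]
opening: 0.01
```

```bash
python3 d.py .5205 -.2705 .19
```

```text
3.1167 [0.5578 0.081  0.0363] [[0.228, -0.974, 0.001], [-0.974, -0.228, 0.0], [0.0, -0.001, -1.0]] 0.010016128330635836 [ 1.04  0.94 -0.43] [0.01 0.06 1.88 0.   1.2  1.35]
delta [ 0.3337  0.1163 -0.1538]
```

The fingers closed to 10 mm, so the 24 mm knob isn't between them. I'll look before doing anything else.

```bash
python3 - <<'E'
from h import *
a=get_image("wrist");b=get_image("scene");c=get_image("top")
cv2.imwrite("pics/w2.png",cv2.cvtColor(a,cv2.COLOR_RGB2BGR))
b=cv2.resize(b[180:330,240:440],(400,300));c=cv2.resize(c[150:300,200:400],(400,300))
cv2.imwrite("pics/s2.png",cv2.cvtColor(np.hstack([b,c]),cv2.COLOR_RGB2BGR))
E
```

```text
(no output)
```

View pics/w2.png

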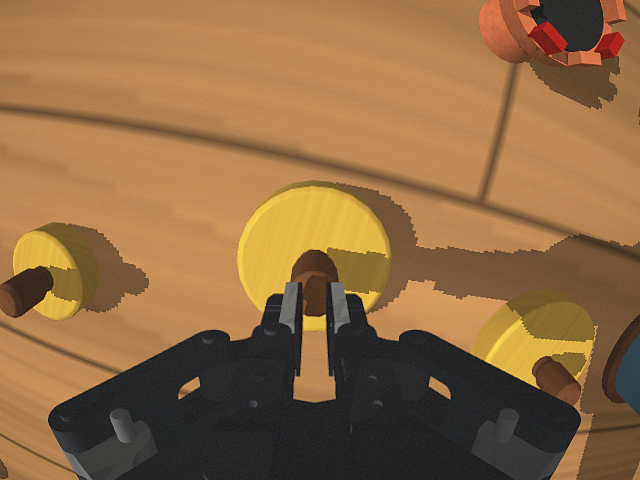

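View pics/s2.png

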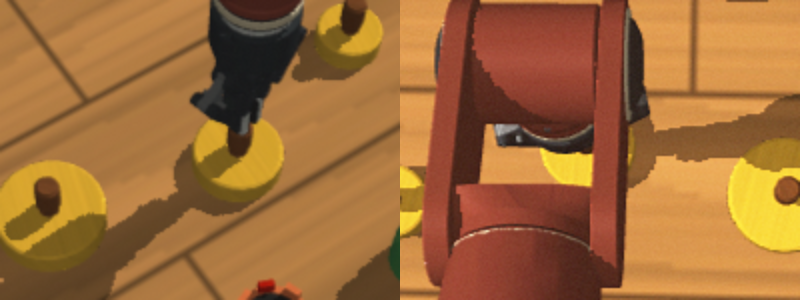

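In the wrist view, the lid's plate is centred at about (314,253). The knob runs from about (315,255) to (315,300), and the finger ends at (293..340,290) seem to be on the near side of it. I'll work out where both are.

```bash
python3 - <<'E'
from h import *
a=cv2.imread("pics/w2.png")
cv2.imwrite("pics/w2z.png",cv2.resize(a[170:390,220:410],(691,600) and (518,600),interpolation=cv2.INTER_NEAREST))
o=ctrl.get_obs()
print(o["tool_pos"],wplane(314,253,.026,o),wplane(315,297,.068,o),wplane(315,275,.068,o))
def wproj(P):
    c=calibration("wrist");T=np.linalg.inv(c["tool_from_camera"]);M=R.from_rotvec(o["tool_rot"]).as_matrix()
    p=T[:3,:3]@(M.T@(np.array(P)-o["tool_pos"]))+T[:3,3];th=np.arctan2(np.hypot(p[0],p[1]),-p[2]);r=np.hypot(p[0],p[1]);K=c["mtx"]
    return K[0,2]+K[0,0]*th*p[0]/r,K[1,2]-K[0,0]*th*p[1]/r
print("tcp px",wproj(o["tool_pos"]),"knob exp",[wproj([.557,.080,z]) for z in(.026,.052,.068)])
E
```

```text
[0.5574868  0.08098517 0.03576564] [0.56158325 0.08166379 0.026     ] [0.55535532 0.07973914 0.068     ] [0.56576132 0.08218607 0.068     ]
tcp px (np.float64(313.4785628309803), np.float64(266.4380459455747)) knob exp [(np.float64(315.04227097345597), np.float64(261.294510742408)), (np.float64(315.1750326905252), np.float64(279.6972110769352)), (np.float64(315.2748129314037), np.float64(293.658361004984))]
```

View pics/w2z.png

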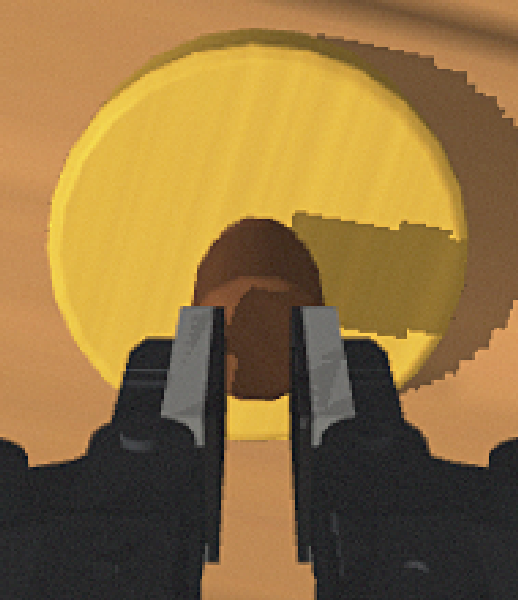

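The knob is where I measured it (tip at about (315,293), as predicted), but the fingers cover its top, so their ends look to be above it. I'll check the real heights of the camera and the finger ends.

```bash
python3 - <<'E'
from h import *
o=ctrl.get_obs();P0=o["tool_pos"].copy()
a=cv2.imread("pics/w2.png");h=cv2.cvtColor(a,cv2.COLOR_BGR2HSV)
m=cv2.inRange(h,(20,150,90),(34,255,255));k,l,st,ce=cv2.connectedComponentsWithStats(m)
for i in range(1,k):
    if st[i,4]>500:print(st[i],ce[i].round())
for dz in(0,.01,.02,.03):
    o["tool_pos"]=P0+[0,0,dz]
    L,Rr=wplane(238,250,.026,o),wplane(391,250,.026,o)
    kl,kr=wplane(220+195/2.727,280,.068,o),wplane(220+323/2.727,280,.068,o)
    print(dz,"plate",np.linalg.norm(L-Rr),"knob",np.linalg.norm(kl-kr),wplane(314.5,253,.026,o),wplane(315,293,.068,o))
# scene: project fingertips expected
print("scene px tcp",proj("scene",P0),"z+.02",proj("scene",P0+[0,0,.02]),proj("scene",P0+[0,0,.04]))
b=get_image("scene");cv2.imwrite("pics/s3.png",cv2.cvtColor(cv2.resize(b[190:300,310:420],(600,600),interpolation=cv2.INTER_NEAREST),cv2.COLOR_RGB2BGR))
E
```

```text
[  237   181   155   131 12886] [314. 241.]
[  13  222   86   98 5020] [ 59. 268.]
[ 470  289  124  100 7541] [536. 335.]
0 plate 0.08481039518073019 knob 0.020663379936131602 [0.56164569 0.08139711 0.026     ] [0.557289   0.08019392 0.068     ]
0.01 plate 0.08921165236288912 knob 0.022034577699303236 [0.5583172  0.08060485 0.026     ] [0.55274373 0.07910102 0.068     ]
0.02 plate 0.09361290954504808 knob 0.02340577546247486 [0.55498871 0.0798126  0.026     ] [0.54819846 0.07800812 0.068     ]
0.03 plate 0.09801416672720696 knob 0.024776973225646485 [0.55166022 0.07902035 0.026     ] [0.54365319 0.07691522 0.068     ]
scene px tcp (np.float64(359.3284517741052), np.float64(252.6180514990303)) z+.02 (np.float64(359.9857729458857), np.float64(246.9891203614126)) (np.float64(360.6624681288167), np.float64(241.19428102045796))
```

View pics/s3.png

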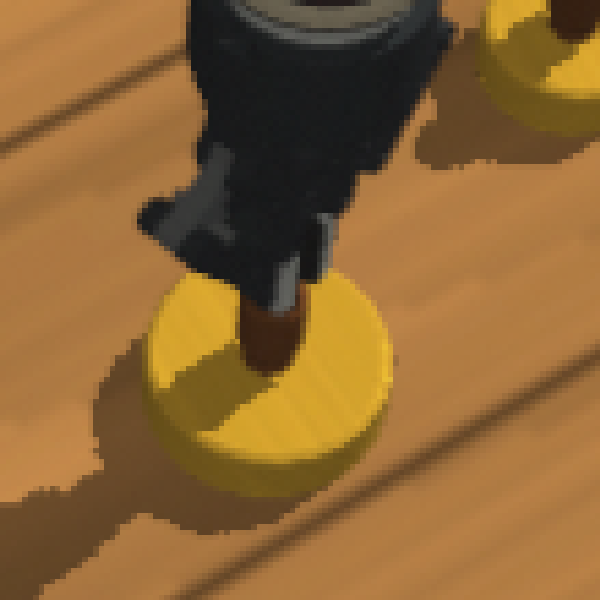

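```bash
python3 - <<'E'
from h import *
o=ctrl.get_obs()
def wr(u,v):
    a=wplane(u,v,.0,o);b=wplane(u,v,.1,o);return a,b-a
def tri2(w,s):
    o1,d1=wr(*w);o2,d2=ray("scene",*s);x=np.linalg.lstsq(np.array([d1,-d2]).T,o2-o1,rcond=None)[0]
    a,b=o1+d1*x[0],o2+d2*x[1];return ((a+b)/2).round(4),np.linalg.norm(a-b).round(4)
s=(310+283/5.4545,190+312/5.4545)
s2=(310+325/5.4545,190+280/5.4545)
for nm,x in(("L",200),("R",310)):
    w=(220+x/2.727,170+307/2.727)
    print(nm,tri2(w,s),tri2(w,s2))
print(o["tool_pos"])
E
```

```text
L (array([0.5508, 0.0898, 0.0416]), np.float64(0.0041)) (array([0.5685, 0.0914, 0.0832]), np.float64(0.0033))
R (array([0.5688, 0.0749, 0.0768]), np.float64(0.002)) (array([0.5818, 0.0799, 0.1092]), np.float64(0.0016))
[0.55745138 0.08098137 0.03568028]
```

Triangulating from two views puts the finger ends at about z 0.077, above the knob's tip and not at the reported 0.036. I'll open, go down a little with the force in view, and look again.

Call:
jog_arm(deltas=[[[0, 0, 0], [0, 0, 0], 0.05], [[0, 0, 0], [0, 0, 0], 0.05], [[0, 0, 0], [0, 0, 0], 0.05], [[0, 0, 0], [0, 0, 0], 0.05], [[0, 0, 0], [0, 0, 0.003], 0.05], [[0, 0, 0], [0, 0, 0.006], 0.05], [[0, 0, 0], [0, 0, 0.006], 0.05]])

```text
t: 3.9
tool_pos: [0.5568, 0.0809, 0.0287]
tool_rot: [2.461, -1.951, -0.002]
contact_force: [0.1, 0.1, 0.3]
opening: 0.0498
```

```bash
python3 d.py; python3 - <<'E'
from h import *
a=get_image("wrist");b=get_image("scene")
b=cv2.resize(b[180:320,290:430],(400,400))
cv2.imwrite("pics/ws4.png",cv2.cvtColor(np.hstack([cv2.resize(a[170:390,210:420],(382,400)),b]),cv2.COLOR_RGB2BGR))
E
```

```text
3.9 [0.5568 0.0809 0.0287] [[0.228, -0.974, -0.002], [-0.974, -0.228, -0.0], [-0.0, 0.002, -1.0]] 0.04975215386005853 [0.09 0.07 0.28] [ 0.01  0.07  1.89 -0.    1.19  1.35]
```

View pics/ws4.png

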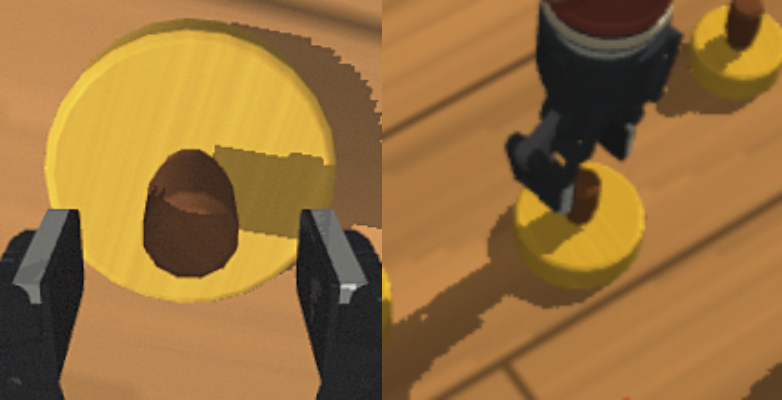

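No contact. The gap between the fingers spans about 120 px for 50 mm, so their ends are about 0.155 m from the camera, still near the knob's tip. I'll go down another 15 mm while watching the force.

Call:
jog_arm(deltas=[[[0, 0, 0], [0, 0, 0.005], 0.05], [[0, 0, 0], [0, 0, 0.01], 0.05], [[0, 0, 0], [0, 0, 0.015], 0.05], [[0, 0, 0], [0, 0, 0.015], 0.05]])

```text
t: 4.33
tool_pos: [0.5562, 0.0809, 0.013]
tool_rot: [2.46, -1.951, -0.003]
contact_force: [0.4, -0.0, -1.1]
opening: 0.0502
```

```bash
python3 d.py; python3 - <<'E'
from h import *
a=get_image("wrist");b=get_image("scene")
cv2.imwrite("pics/w5.png",cv2.cvtColor(a,cv2.COLOR_RGB2BGR))
cv2.imwrite("pics/s5.png",cv2.cvtColor(b,cv2.COLOR_RGB2BGR))
b=cv2.resize(b[180:320,290:430],(400,400))
cv2.imwrite("pics/ws5.png",cv2.cvtColor(np.hstack([cv2.resize(a[170:390,210:420],(382,400)),b]),cv2.COLOR_RGB2BGR))
E
```

```text
4.3333 [0.5562 0.0809 0.013 ] [[0.228, -0.974, -0.003], [-0.974, -0.228, -0.0], [-0.001, 0.003, -1.0]] 0.050204266019125525 [ 0.38 -0.05 -1.12] [ 0.01  0.09  1.89 -0.    1.16  1.35]
```

View pics/ws5.png

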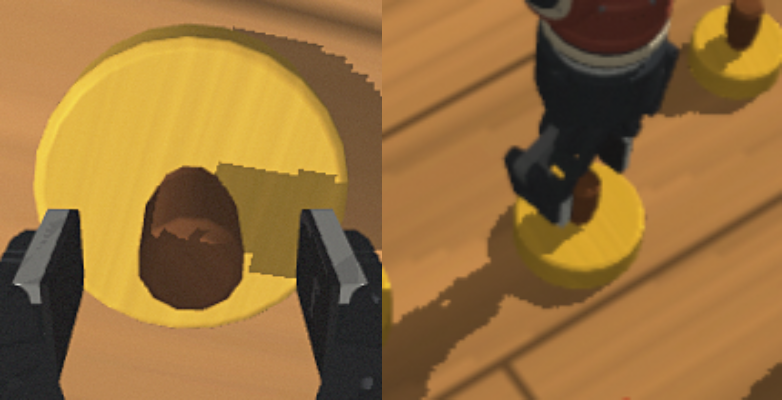

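The arm did go down, since the lid grew in the wrist view. It met no plate, though, so the finger ends really are about 41 mm behind the reported TCP; both views and the contact-free descent say so. The reported height needs a correction of about 40 mm. Going down 17 mm more.

Call:
jog_arm(deltas=[[[0, 0, 0], [0.001, 0, 0.005], 0.05], [[0, 0, 0], [0.001, 0, 0.009], 0.05], [[0, 0, 0], [0.001, 0, 0.013], 0.05], [[0, 0, 0], [0.001, 0, 0.017], 0.05], [[0, 0, 0], [0.001, 0, 0.017], 0.05]])

```text
t: 4.85
tool_pos: [0.5568, 0.0799, -0.0036]
tool_rot: [2.46, -1.951, -0.002]
contact_force: [-0.5, 0.3, 0.4]
opening: 0.0501
```

```bash
python3 d.py; python3 - <<'E'
from h import *
a=get_image("wrist");b=get_image("scene")
b=cv2.resize(b[180:320,290:430],(400,400))
cv2.imwrite("pics/ws6.png",cv2.cvtColor(np.hstack([cv2.resize(a[170:390,210:420],(382,400)),b]),cv2.COLOR_RGB2BGR))
E
```

```text
4.85 [ 0.5568  0.0799 -0.0036] [[0.228, -0.974, -0.002], [-0.974, -0.228, -0.0], [-0.0, 0.002, -1.0]] 0.050108830470891735 [-0.45  0.25  0.45] [ 0.01  0.11  1.9  -0.    1.13  1.35]
```

View pics/ws6.png

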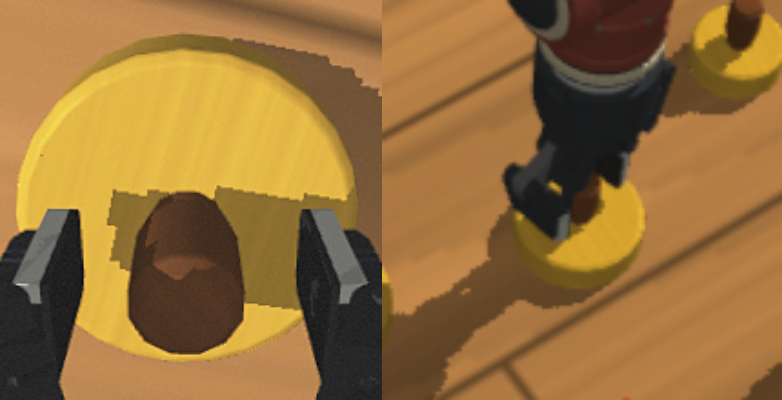

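The finger ends now straddle the lower part of the knob, with no contact. Closing.

Call:
jog_arm(deltas=[[[0, 0, 0], [0, 0, 0], 0.01], [[0, 0, 0], [0, 0, 0], 0.01], [[0, 0, 0], [0, 0, 0], 0.01], [[0, 0, 0], [0, 0, 0], 0.01], [[0, 0, 0], [0, 0, 0], 0.01], [[0, 0, 0], [0, 0, 0], 0.01]], squeeze=80)

```text
t: 5.45
tool_pos: [0.5583, 0.08, -0.0017]
tool_rot: [-2.461, 1.952, -0.002]
contact_force: [0.6, 0.4, 3.3]
opening: 0.022
```

```bash
python3 d.py .5205 -.2705 .1664; python3 - <<'E'
from h import *
a=get_image("wrist")
cv2.imwrite("pics/w7.png",cv2.cvtColor(a,cv2.COLOR_RGB2BGR))
E
```

```text
5.45 [ 0.5583  0.08   -0.0017] [[0.228, -0.974, 0.001], [-0.974, -0.228, 0.0], [0.0, -0.001, -1.0]] 0.02195086149978686 [0.55 0.39 3.35] [0.01 0.11 1.9  0.   1.13 1.35]
delta [ 0.3327  0.1165 -0.1682]
```

View pics/w7.png

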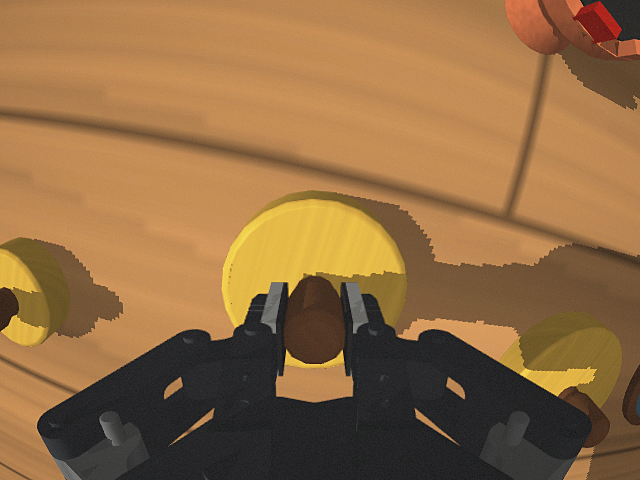

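The knob is gripped: the opening reads 22 mm and the knob sits between the pads at about (315,330). Lifting it clear, then moving toward the jar.

Call:
jog_arm(deltas=[[[0, 0, 0], [0, 0, -0.02], 0.01], [[0, 0, 0], [0, 0, -0.055], 0.01], [[0, 0, 0], [0, 0, -0.095], 0.01], [[0, 0, 0], [0, 0, -0.135], 0.01], [[0, 0, 0], [0.02, 0.007, -0.16], 0.01], [[0, 0, 0], [0.055, 0.02, -0.16], 0.01], [[0, 0, 0], [0.092, 0.032, -0.16], 0.01], [[0, 0, 0], [0.13, 0.045, -0.16], 0.01], [[0, 0, 0], [0.167, 0.058, -0.16], 0.01], [[0, 0, 0], [0.204, 0.071, -0.16], 0.01], [[0, 0, 0], [0.23, 0.081, -0.16], 0.01], [[0, 0, 0], [0.23, 0.081, -0.16], 0.01]])

```text
t: 6.5
tool_pos: [0.5299, -0.1669, 0.157]
tool_rot: [2.454, -1.958, -0.0]
contact_force: [0.1, 0.3, -0.4]
opening: 0.0224
```

```bash
python3 d.py .5207 -.2703 .155; python3 - <<'E'
from h import *
a=get_image("wrist");b=get_image("top")
cv2.imwrite("pics/w8.png",cv2.cvtColor(a,cv2.COLOR_RGB2BGR))
cv2.imwrite("pics/t8.png",cv2.cvtColor(b,cv2.COLOR_RGB2BGR))
E
```

```text
6.5 [ 0.5299 -0.1669  0.157 ] [[0.222, -0.975, -0.001], [-0.975, -0.222, -0.002], [0.001, 0.002, -1.0]] 0.02238176469188673 [ 0.11  0.25 -0.42] [-0.44 -0.09  1.81 -0.    1.42  0.91]
delta [0.0987 0.032  0.0022]
```

View pics/w8.png

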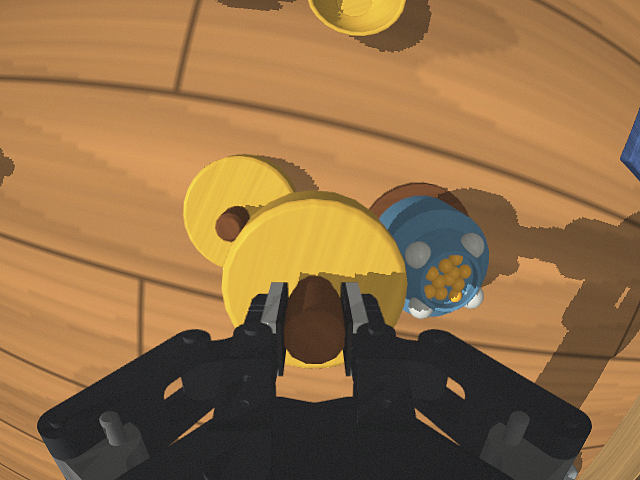

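View pics/t8.png

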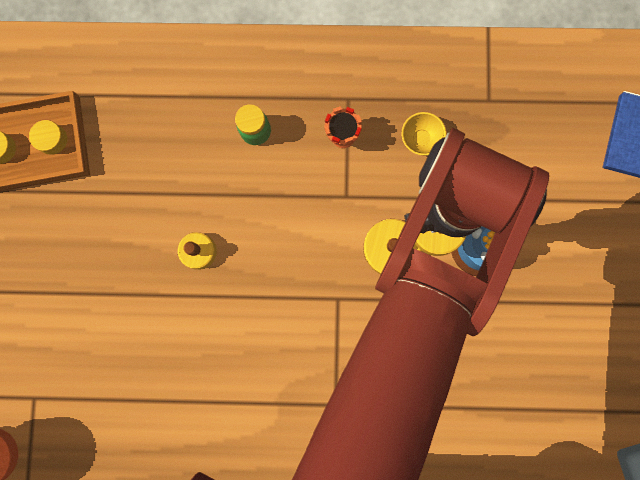

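The lid hangs level in the grip. The jar mouth is at about (448,280) in the wrist view.

```bash
python3 - <<'E'
from h import *
o=ctrl.get_obs()
for dz in(0,.01):
  o["tool_pos"]=o["tool_pos"]+[0,0,dz]
  print(wplane(448,280,.104,o), wplane(235,222,.06,o))
  for p in ((417,254),(472,244),(474,298),(420,308)):print(wplane(*p,.092,o).round(4))
E
```

```text
[ 0.52137976 -0.26447475  0.104     ] [ 0.51630937 -0.10256211  0.06      ]
[ 0.5319 -0.2394  0.092 ]
[ 0.5488 -0.2797  0.092 ]
[ 0.5072 -0.2983  0.092 ]
[ 0.4906 -0.2561  0.092 ]
[ 0.51808195 -0.26942649  0.104     ] [ 0.51334901 -0.10094733  0.06      ]
[ 0.5292 -0.2431  0.092 ]
[ 0.5468 -0.285   0.092 ]
[ 0.5034 -0.3044  0.092 ]
[ 0.4862 -0.2605  0.092 ]
```

Call:
jog_arm(deltas=[[[0, 0, 0], [0.035, 0.012, 0.0], 0.01], [[0, 0, 0], [0.07, 0.023, 0.0], 0.01], [[0, 0, 0], [0.0985, 0.032, 0.0], 0.01], [[0, 0, 0], [0.0985, 0.032, 0.02], 0.01], [[0, 0, 0], [0.0985, 0.032, 0.035], 0.01], [[0, 0, 0], [0.0985, 0.032, 0.035], 0.01], [[0, 0, 0], [0.0985, 0.032, 0.035], 0.01]])

```text
t: 7.18
tool_pos: [0.5219, -0.2638, 0.1212]
tool_rot: [-2.463, 1.95, 0.005]
contact_force: [-0.3, 0.1, 0.4]
opening: 0.0219
```

```bash
python3 d.py .5205 -.270 .096; python3 - <<'E'
from h import *
b=get_image("scene")
cv2.imwrite("pics/s9.png",cv2.cvtColor(cv2.resize(b[240:400,100:300],(750,600)),cv2.COLOR_RGB2BGR))
E
```

```text
7.1833 [ 0.5219 -0.2638  0.1212] [[0.229, -0.973, -0.003], [-0.973, -0.229, 0.002], [-0.003, 0.002, -1.0]] 0.021903427302558235 [-0.33  0.05  0.4 ] [-0.6   0.01  1.77  0.    1.36  0.74]
delta [0.0057 0.0028 0.0252]
```

View pics/s9.png

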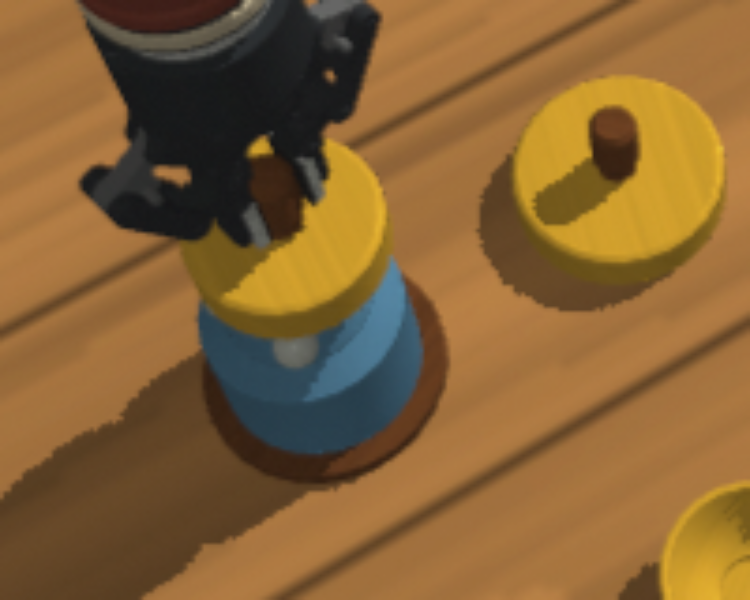

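The lid is over the jar with the front ball still visible below it, level, and about 6 mm short in -y. I'll correct that and lower it until it touches.

Call:
jog_arm(deltas=[[[0, 0, 0], [0.005, 0.002, 0.0], 0.01], [[0, 0, 0], [0.005, 0.002, 0.005], 0.01], [[0, 0, 0], [0.005, 0.002, 0.012], 0.01], [[0, 0, 0], [0.005, 0.002, 0.018], 0.01], [[0, 0, 0], [0.005, 0.002, 0.023], 0.01], [[0, 0, 0], [0.005, 0.002, 0.023], 0.01]])

```text
t: 7.73
tool_pos: [0.5207, -0.2702, 0.0977]
tool_rot: [2.461, -1.952, -0.005]
contact_force: [0.6, -0.6, -0.7]
opening: 0.022
```

```bash
python3 d.py .5205 -.270 .082
```

```text
7.7333 [ 0.5207 -0.2702  0.0977] [[0.228, -0.974, -0.002], [-0.974, -0.228, 0.002], [-0.002, 0.002, -1.0]] 0.022030200302017817 [ 0.58 -0.59 -0.72] [-0.61  0.04  1.79  0.    1.32  0.74]
delta [-0.0002  0.0001  0.0157]
```

Call:
jog_arm(deltas=[[[0, 0, 0], [0, 0, 0.003], 0.01], [[0, 0, 0], [0, 0, 0.006], 0.01], [[0, 0, 0], [0, 0, 0.009], 0.01], [[0, 0, 0], [0, 0, 0.012], 0.01], [[0, 0, 0], [0, 0, 0.012], 0.01]])

```text
t: 8.15
tool_pos: [0.5216, -0.2708, 0.087]
tool_rot: [-2.461, 1.952, 0.0]
contact_force: [1.4, 1.6, -1.7]
opening: 0.0219
```

```bash
python3 d.py .5205 -.270 .082; python3 - <<'E'
from h import *
b=get_image("scene")
cv2.imwrite("pics/s10.png",cv2.cvtColor(cv2.resize(b[240:400,100:300],(750,600)),cv2.COLOR_RGB2BGR))
E
```

```text
8.15 [ 0.5216 -0.2708  0.087 ] [[0.228, -0.974, -0.0], [-0.974, -0.228, 0.0], [-0.0, 0.0, -1.0]] 0.02194256054450568 [ 1.45  1.6  -1.71] [-0.61  0.05  1.79  0.    1.3   0.74]
delta [-0.0011  0.0009  0.005 ]
```

View pics/s10.png

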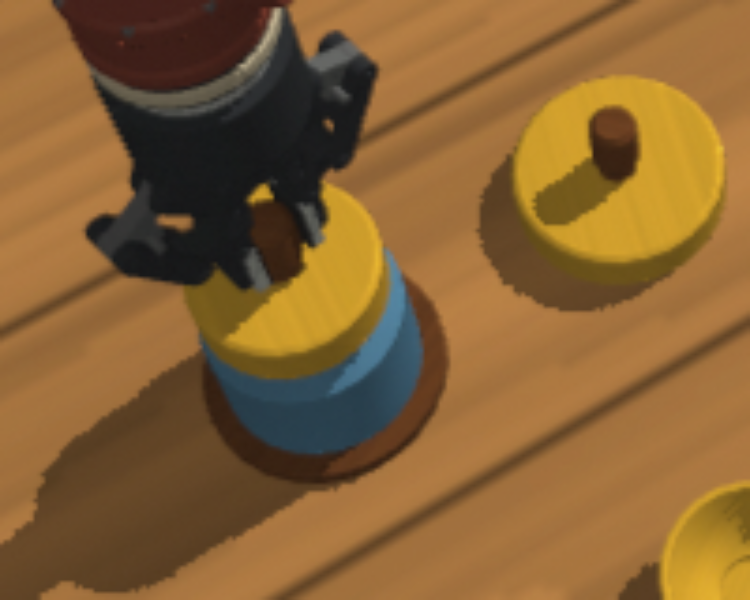

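The lid is over the neck and covers the balls, and the force is still low. Pressing on.

Call:
jog_arm(deltas=[[[0, 0, 0], [0, 0, 0.002], 0.01], [[0, 0, 0], [0, 0, 0.004], 0.01], [[0, 0, 0], [0, 0, 0.006], 0.01], [[0, 0, 0], [0, 0, 0.006], 0.01]])

```text
t: 8.53
tool_pos: [0.5212, -0.2707, 0.0807]
tool_rot: [2.461, -1.952, -0.002]
contact_force: [1.4, -0.1, -1.8]
opening: 0.0219
```

Call:
jog_arm(deltas=[[[0, 0, 0], [0, 0, 0.002], 0.01], [[0, 0, 0], [0, 0, 0.004], 0.01], [[0, 0, 0], [0, 0, 0.004], 0.01]])

```text
t: 8.78
tool_pos: [0.5226, -0.2717, 0.0803]
tool_rot: [-2.461, 1.952, -0.003]
contact_force: [-2.7, 2.2, 8.8]
opening: 0.022
```

Call:
jog_arm(deltas=[[[0, 0, 0], [0, 0, 0.002], 0.01], [[0, 0, 0], [0, 0, 0.004], 0.01], [[0, 0, 0], [0, 0, 0.004], 0.01]])

```text
t: 9.03
tool_pos: [0.5239, -0.2725, 0.0802]
tool_rot: [-2.461, 1.952, -0.008]
contact_force: [-6.4, 5.1, 22.0]
opening: 0.0219
```

```bash
python3 d.py; python3 - <<'E'
from h import *
b=get_image("scene")
cv2.imwrite("pics/s11.png",cv2.cvtColor(cv2.resize(b[240:400,100:300],(750,600)),cv2.COLOR_RGB2BGR))
E
```

```text
9.0333 [ 0.5239 -0.2725  0.0802] [[0.228, -0.974, 0.004], [-0.974, -0.228, -0.003], [0.004, -0.003, -1.0]] 0.02192506170394251 [-6.39  5.14 22.  ] [-0.61  0.06  1.8  -0.    1.28  0.74]
```

View pics/s11.png

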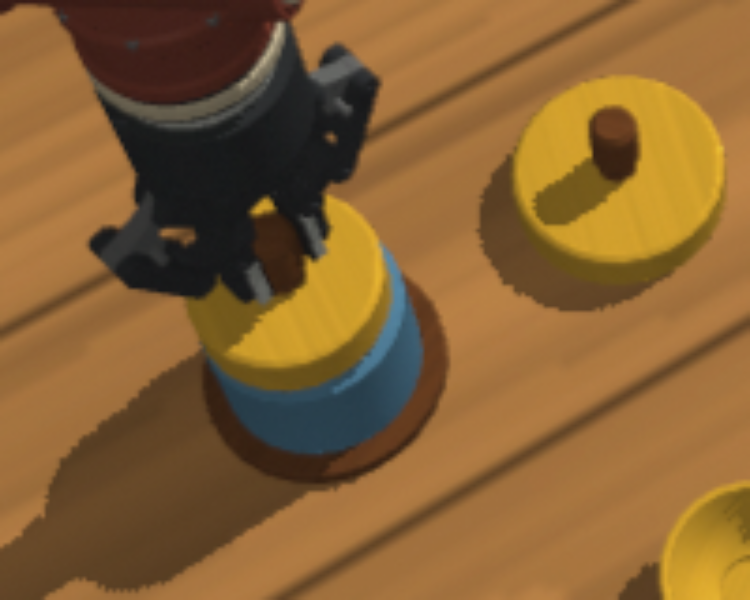

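It's at a hard stop: 22 N with no further travel, and the reported z of 0.080 matches the expected home height. I'll release the pressure, open and go straight up.

Call:
jog_arm(deltas=[[[0, 0, 0], [0, 0, -0.003], 0.01], [[0, 0, 0], [0, 0, -0.006], 0.01], [[0, 0, 0], [0, 0, -0.006], 0.045], [[0, 0, 0], [0, 0, -0.006], 0.045], [[0, 0, 0], [0, 0, -0.006], 0.045], [[0, 0, 0], [0, 0, -0.006], 0.045], [[0, 0, 0], [0, 0, -0.012], 0.045], [[0, 0, 0], [0, 0, -0.03], 0.045], [[0, 0, 0], [0, 0, -0.06], 0.045], [[0, 0, 0], [0, 0, -0.1], 0.045], [[0, 0, 0], [0, 0, -0.12], 0.045], [[0, 0, 0], [0, 0, -0.12], 0.045]])

```text
t: 10.08
tool_pos: [0.5248, -0.2731, 0.2015]
tool_rot: [-2.461, 1.952, -0.019]
contact_force: [0.1, -0.4, 1.0]
opening: 0.045
```

```bash
python3 d.py; python3 - <<'E'
from h import *
o=ctrl.get_obs();np.save("o12.npy",np.r_[o["tool_pos"],o["tool_rot"]])
a=get_image("wrist");b=get_image("scene")
cv2.imwrite("pics/w12.png",cv2.cvtColor(a,cv2.COLOR_RGB2BGR))
cv2.imwrite("pics/s12.png",cv2.cvtColor(cv2.resize(b[240:400,100:300],(750,600)),cv2.COLOR_RGB2BGR))
E
```

```text
10.0833 [ 0.5248 -0.2731  0.2015] [[0.228, -0.974, 0.01], [-0.974, -0.228, -0.007], [0.009, -0.008, -1.0]] 0.0450226443775472 [ 0.1  -0.4   1.04] [-0.61 -0.04  1.69 -0.    1.48  0.74]
```

View pics/w12.png

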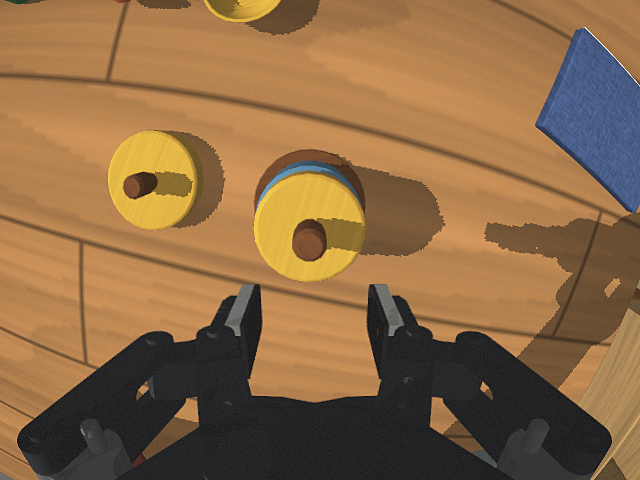

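View pics/s12.png

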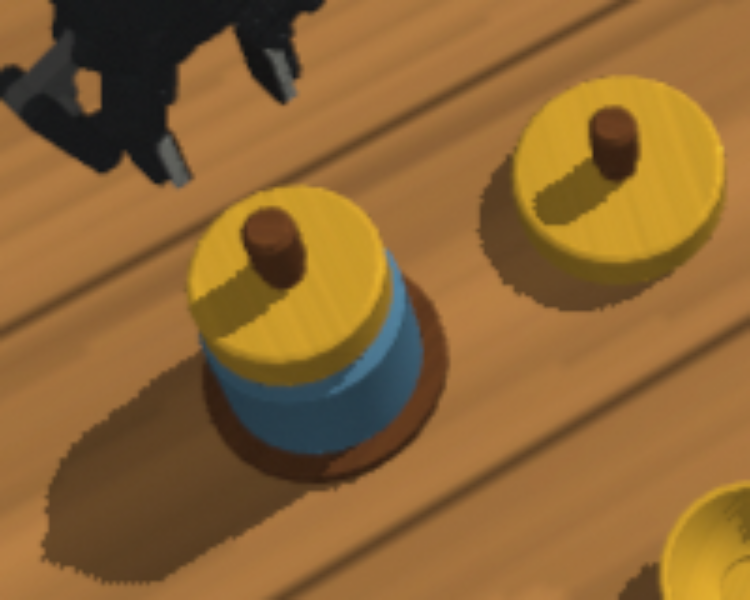

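The lid sits on the jar and the fingers are clear. Now checking it's level and at the right height, by projecting where the plate and tip should appear.

```bash
python3 - <<'E'
from h import *
z=lambda p:((p[0]-100)*3.75,(p[1]-240)*3.75)
for x,y in((.5205,-.270),(.5216,-.270)):
  for hgt in(.108,.150,.122,.164):print(x,y,hgt,np.round(z(proj("scene",(x,y,hgt))),1))
# outline extremes of plate at .108
t=np.linspace(0,6.28,200)
for b in(.082,.096):
  E=np.array([z(proj("scene",(.521+.044*np.cos(a),-.270+.044*np.sin(a),b+.026))) for a in t]);F=np.array([z(proj("scene",(.521+.044*np.cos(a),-.270+.044*np.sin(a),b))) for a in t])
  print(b,"plate box",E.min(0),E.max(0),"bottom edge",F.max(0))
for u,v in((.5147,-.1014),):print("C tip/base",z(proj("scene",(u,v,.068))),z(proj("scene",(u,v,.026))))
s=cv2.imread("pics/s12.png");h=cv2.cvtColor(s,cv2.COLOR_BGR2HSV);m=cv2.inRange(h,(22,140,60),(34,255,255))[:, :450]
k,l,st,ce=cv2.connectedComponentsWithStats(m);print(st[st[:,4]>3000])
from numpy import load
a=load("o12.npy");o={"tool_pos":a[:3],"tool_rot":a[3:]}
print("wrist plate",wplane(309.5,226,.108,o),"tip",wplane(309.5,243,.150,o), "width",wplane(254,226,.108,o)-wplane(366,226,.108,o))
E
```

```text
0.5205 -0.27 0.108 [284.6 272.4]
0.5205 -0.27 0.15 [266.1 228.6]
0.5205 -0.27 0.122 [278.6 258.1]
0.5205 -0.27 0.164 [259.7 213.3]
0.5216 -0.27 0.108 [285.7 274.3]
0.5216 -0.27 0.15 [267.3 230.5]
0.5216 -0.27 0.122 [279.7 260.1]
0.5216 -0.27 0.164 [260.8 215.2]
0.082 plate box [184.14646464 185.02048859] [385.48755656 365.77004433] bottom edge [394.18151919 390.03012242]
0.096 plate box [176.93187227 170.08919348] [380.65310194 352.26275061] bottom edge [389.54412351 377.09737449]
C tip/base (np.float64(613.7147439932754), np.float64(125.83227733669382)) (np.float64(619.5320697128935), np.float64(168.14298948126884))
[[     0      0    450    600 269764]]
wrist plate [ 0.5224325  -0.27122912  0.108     ] tip [ 0.52158003 -0.27155133  0.15      ] width [-0.01956774  0.0845467   0.        ]
```

The lid's outline spans rows 186 to 389. Home predicts 185 to 390, and the unsnapped rest would be 170 to 377. The tip is within about 1 mm of straight above the plate centre. One last look, then I'll hand in.

```bash
python3 - <<'E'
from h import *
cv2.imwrite("pics/s13.png",cv2.cvtColor(get_image("scene"),cv2.COLOR_RGB2BGR))
E
```

```text
(no output)
```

View pics/s13.png

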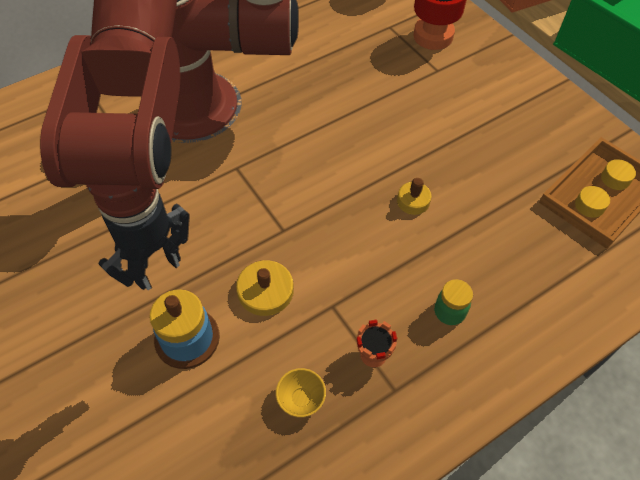

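Lids A (415,195) and C (265,287) stand where they began, B is on the jar (178,320), and the gripper is open and clear of everything.

```bash
python3 -c "
from station import job;print(job.finish_job())"
```

```text
the job is handed in; nothing more can be done
None
```

Lid B (88 mm outside, 75 mm bore) is on the blue jar, pressed fully home and level. Lids A and C were never touched and still stand upright on the counter. I handed the job in at about 10 s with the gripper open and clear of everything.

- **Pressing:** the lid reached a hard stop at a reported height of 0.080 m, where home was expected, and held there under about 22 N.
- **Height and level:** in the zoomed scene view the lid spans rows 186–389. A lid that is home should span 185–390, and one not yet snapped 170–377. The knob's tip is within about 1 mm of straight above the plate's centre.
- **Missed first grasp:** the fingers first closed on air just above the knob, without contact. Two views put the finger ends about 41 mm short of the reported tool point, which I couldn't explain. I lowered the gripper by about that much in small steps, watching the force, and the second grasp held.
- **Other disagreement:** the lid's size in the wrist view put that camera 5–10 mm higher than reported, which did not affect the result.

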